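# Centre-punch the drill spot on a bracket blank

## Robot

A 6-joint arm with a two-finger parallel gripper is mounted at the origin on a cart in front of the work surface, level with it; the furniture and walls round the work are solid. World frame = base frame: x ahead of the robot, y to its left, z up, the work surface at z = 0. Lengths are in m, angles in rad, forces in N, time in s.
With the tool pointing down it reaches from about 0.275 to 1 m from the base axis. Payload 8.4 kg.
Tool frame: the origin (TCP) lies on the centre line of the jaws, within the pads' length; the fingertips stand bot.finger_overhang ahead of it and the grasp point (between the pads) lies 11 mm behind it (bot.finger_overhang is the distance from the TCP to the fingertips, in m); z points along the fingers, y is the line along which they close (so a half turn about z gives the same grasp; the last joint's range is limited). The gripper opens to 85 mm and grips with 20 to 120 N. Pads are 22 mm wide; open, the fingers measure 114 mm over their backs; the gripper's body (76 mm by 85 mm) begins 54 mm behind the grasp point. The pads swing forward as they close: fully open they stand 13 mm farther back than shut.
Start: joints at [-1.3, 0.353, 1.633, -0, 1.155, -0.002], TCP at [0.168, -0.602, 0.209] pointing down, gripper open.
Joint ranges: [-2.63, 2.63], [-0.92, 2.1], [0.06, 2.66], [-1.3, 4.44], [0, 2.69], [-3.02, 3.02]. Speed limits (rad/s): [2.22, 2.22, 2.79, 3.14, 3.14, 3.14].

## Interface

Orientations are given as a 3x3 rotation matrix whose columns are the frame's x, y, z axes.
In Python, from plant import status, eyes, bot gives the robot as it stands.
- The arm moves only by the tool move_arm, never from a script. Its argument "rows" is a list of rows, each an object with "claw": the opening, from -1 (shut) to 1 (fully open); "xyz": the shift along the tool's x, y, z each as a share of 0.15 m, from -1 to 1, a list of three; "delta_rot": the turn, a rotation vector about the tool's x, y, z each as a share of 360 degrees, from -1 to 1, a list of three. In form: [{"claw": claw, "xyz": [dx, dy, dz], "delta_rot": [rx, ry, rz]}, ...]. A call has 1 to 5 rows; each row is the pose to reach, as a shift and turn from the pose commanded when the call began, along the tool's axes at that moment, turning the shorter way round; what a row does not reach only later rows make up. A row lasts 1/8 s, in which the tool goes at most 62.5 mm and 10.7 degrees, less where a joint would pass 70% of its speed; a pose out of reach is approached as far as the arm can. A call with a number of a shift or a turn outside -1 to 1 is refused whole. A call with a gripper value outside its range is refused whole. The fingers move at their own pace and stop on an object; "newtons" is the grip in N (left out, the last holds). Time passes only in rows, so rows that repeat a pose let the fingers close. It gives the time, the measured TCP pose, the force, the opening and the grip force at its end, in the units of the state.
- status.read_state(): the state, without advancing time (a new reading comes with each control period).
- eyes.capture(name): name is "side" or "top"; returns (picture, depth): 384x512x3 uint8, red, green, blue; 384x512 float32, m along the optical axis (not along the pixel's ray), 0 where there is no reading.
- eyes.get_calibration(name): a dict with "fx", "fy", "cx", "cy" (pixels), "eye" and "orientation" of the camera in the world. Camera axes: x right, y up, looking along -z (the intrinsics and any distortion apply to the point x, -y, -z); pixel columns grow to the right and rows downward; lengths in m; the calibration is good to about 2 mm. A picture is of the moment at which its call begins. get_calibration takes no time and is no camera call.
- bot.close_job(): hands the job in; it is judged then, once.
The state is a dict: "time": time; "joints": joint angles; "qd": joint speeds; "tau": joint torques, N m; "tool_pos": TCP position; "tool_rot": TCP orientation; "contact_force": force on the tool from outside, world axes, zero at the start; "torque": the same for the moment, N m; "gripper_width": finger opening in m; "gripper_force": force on a finger pad.
Only numpy, scipy, OpenCV 4.12 (cv2) and the standard library are available. Lean on these libraries where they do the work, as an engineer would, in place of code of your own. Each camera call takes 0.05 s, during which the arm holds its last target. There are 200 camera calls.

## Task

Take the spring-loaded centre punch out of its stand and set its tip inside the small scribed circle in the blue patch on the bracket blank. Holding it upright, press straight down until its spring snaps, without shifting the blank; then put the punch back in its stand, hanging upright by its collar, and let go. Leave the steel rule, the mallet and the bradawl where they lie.

Things in the scene. Friction and masses are not known exactly. Their poses are not given: they have to be found in the camera images.
- punch: loose automatic centre punch, 0.27 kg, 134 mm long, round about z, hanging in the stand by its dark collar. Origin on the axis at the collar's underside. Collar 45 mm dia., z 0 to 6 mm; ringed aluminium barrel 26 mm dia., z 6 to 60 (grasp here from above); red cap 33 mm dia., z 60 to 74; below: barrel 26 mm dia. to z -14, taper to -30, plunger 10.4 mm dia. to the tip at z -60
- plunger (a joint): how far the plunger is pushed up into the punch, m: 0 free, 0.012 at its stop. A hidden spring resists with 4.5 N at first, rising to a peak of about 14 N at 4 mm; past that it snaps: the resistance drops to about 2 N and the plunger runs in beyond 10 mm. It springs back when unloaded
- punch_tip (a point): the plunger's tip, on the punch's axis (moves with the plunger)
- punch_stand: fixed wooden block, 84x84 mm, 70 mm high with the square brass bush on top; origin at the centre of its underside, z up. A 35 mm through hole on its axis, with a 1.5 mm chamfer at the mouth, takes the punch up to its collar
- stand_mouth (a point): centre of the hole at the top of the stand, 70 mm above the bench; the punch's origin lies here when it hangs home
- blank: flat L-shaped grey metal bracket blank, 8 mm thick, 0.3 to 0.65 kg, loose on the bench. Origin under the middle of its long leg, which is 120 mm along x and 50 mm along y; the short leg, 46 mm wide, runs from the -x end to y = +75 mm and has a drilled hole (black disc)
- mark (a point): the drill spot: crossing of the white lines on the upper face of the blank, at x = +35 mm, y = 0, z = 8 mm in the blank's frame; a white circle of 13 mm diameter is scribed round it in a blue patch of 42 mm
- front_block: fixed obstacle: a small tool block by the robot's side of the bench with three upright wooden handles, about 60x150 mm, up to 200 mm high; keep the gripper and wrist clear of it
- steel_rule: steel rule with a wooden grip bar, 300x25x13 mm, lying flat; origin at the centre of its underside, long side along its y (bystander)
- mallet: round wooden carver's mallet, 215x66x64 mm, lying; origin under its centre, long side along y (bystander)
- bradawl: small bradawl with a wooden handle, 151x25x26 mm, lying; origin under its centre, long side along y (bystander)
Mind the look-alikes: they are no part of the job. There is more than one size of the punch_stand; the one meant has the size given above.

How it is judged:
On the way, in this order (a step that is already met when the one before it is completed fails the run):
1. the punch's tip stands on the blank inside the scribed circle, spring not yet snapped, with the punch upright (horizontal distance between punch_tip and mark below 0.0065 m and z of punch_tip in the frame of mark between -0.004 and 0.004 m and angle between punch's own z axis and vertical below 0.14 rad and value of joint plunger below 0.004 m), for 0.02 s.
2. the punch is pressed until its spring snaps (plunger in past 10 mm), tip inside the circle, punch within 8 degrees of upright (horizontal distance between punch_tip and mark below 0.0065 m and z of punch_tip in the frame of mark between -0.004 and 0.004 m and angle between punch's own z axis and vertical below 0.14 rad and value of joint plunger above 0.01 m and contact force between punch and blank above 1 N), for 0.04 s.
At the end, for the whole second after the job is handed in: The drill spot has been punched; the punch hangs at rest in its stand by its collar, origin within 8 mm of the stand's mouth, upright within 6 degrees, plunger out; the blank lies flat and still within 25 mm of its start, the bystanders within 30 mm of theirs (distance between punch and stand_mouth below 0.008 m and angle between punch's own z axis and vertical below 0.1 rad and linear speed of each of punch, blank below 0.02 m/s and value of joint plunger below 0.002 m and angle between blank's own z axis and vertical below 0.05 rad); the robot touches nothing.
It fails at once if the blank is shifted by more than 25 mm (distance of any of blank, mark from where it was at the start of the episode above 0.025 m).
It fails at once if the rule, mallet or bradawl is moved by more than 30 mm (distance of any of steel_rule, mallet, bradawl from where it was at the start of the episode above 0.03 m).
It also fails if it takes over 51 s, if anything falls off the work surface, if the arm or the gripper's body presses on something with over 40 N, if the wrist force passes 120 N, or if a joint passes its speed limit or range.

## Working session

There is one attempt and no reset: what is moved stays moved. The work goes in short steps, Python scripts to look and compute and a tool call to move; the robot and the scene stay as the last step left them, time stands still between calls to the robot, and variables do not carry over. Pictures are saved under pics/ and viewed, at most 10 in all, crops included, and the job is handed in when it is done.

Besides the shell and the picture viewer there is one more tool, called as name([rows], argument=value, ...), one row to a line, values as JSON. move_arm: Moves the arm, as the interface text tells. Its arguments: {"type":"object","properties":{"rows":{"type":"array"},"newtons":{"type":"number"}},"required":["rows"]}

```bash
mkdir -p pics; ls
cat > h.py <<'E'
import numpy as np, cv2
from plant import status, eyes, bot
def save(n,im): cv2.imwrite('pics/'+n, im[:,:,::-1])
def ray(cal,u,v):
    d=np.array([(u-cal['cx'])/cal['fx'],-(v-cal['cy'])/cal['fy'],-1.])
    return np.array(cal['eye']),np.array(cal['orientation'])@d
def onplane(cal,u,v,z):
    e,d=ray(cal,u,v); return e+d*(z-e[2])/d[2]
def pts(cal,depth):
    v,u=np.mgrid[:depth.shape[0],:depth.shape[1]]
    c=np.stack([(u-cal['cx'])/cal['fx']*depth,-(v-cal['cy'])/cal['fy']*depth,-depth],-1)
    return c@np.array(cal['orientation']).T+np.array(cal['eye'])
E
python3 - <<'E'
from h import *
for n in('top','side'):
    im,d=eyes.capture(n); save(n+'0.png',im); np.savez('/tmp/'+n+'0.npz',im=im,d=d)
    print(n,eyes.get_calibration(n))
print(status.read_state(), bot.finger_overhang)
E
```

```text
pics
top {'fx': 377.6866703277172, 'fy': 377.6866703277172, 'cx': 253.8586208091395, 'cy': 190.44195804082958, 'eye': array([ 0.50739402, -0.10834052,  1.18189682]), 'orientation': array([[-0.01434186,  0.99648661, -0.0825151 ],
       [-0.99981792, -0.01533063, -0.01136176],
       [-0.01258685,  0.08233713,  0.99652505]])}
side {'fx': 485.4651779788467, 'fy': 485.4651779788467, 'cx': 242.62388910354423, 'cy': 190.54649939219345, 'eye': array([0.46994265, 1.016913  , 0.69888589]), 'orientation': array([[-0.99186837,  0.08345473, -0.09608563],
       [-0.12480728, -0.49008666,  0.86269242],
       [ 0.02490548,  0.86766951,  0.49651721]])}
{'time': 0.1, 'joints': array([-1.30042357e+00,  3.53599456e-01,  1.63408403e+00,  1.49510559e-06,
        1.15522417e+00, -2.43583272e-03]), 'qd': array([-0.00092891, -0.00226172, -0.00234108,  0.00093836,  0.00220466,
       -0.00071272]), 'tau': array([-3.79295852e-04, -6.06355762e+01, -3.42819536e+01, -1.26829499e-05,
        3.93957045e-03,  3.96107407e-05]), 'tool_pos': array([ 0.16824893, -0.6014294 ,  0.20881356]), 'tool_rot': array([[ 9.63018120e-01,  2.69436407e-01, -3.49905006e-04],
       [ 2.69436635e-01, -9.63017286e-01,  1.26758938e-03],
       [ 4.57015856e-06, -1.31498877e-03, -9.99999135e-01]]), 'contact_force': array([1.11418165, 0.20206315, 0.15090809]), 'torque': array([-0.0147435 ,  0.03374392,  0.00219313]), 'gripper_force': 0.0, 'gripper_width': 0.08551318534475194} 0.008
```

View pics/top0.png

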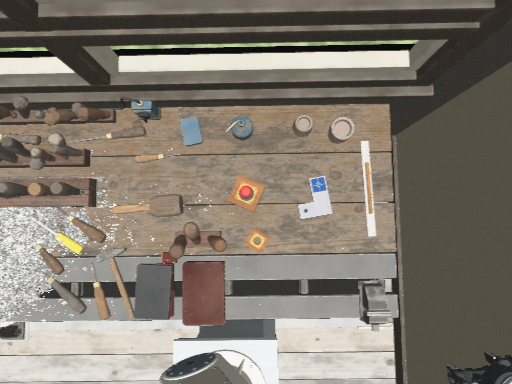

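View pics/side0.png

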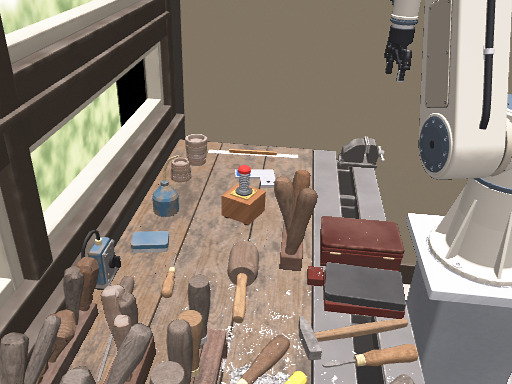

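The top view shows two candidate stands: a larger one at (247,193) with the red-capped punch, and a smaller empty one at (258,240). The blank is at (316,197) with its blue patch at (319,184), the front block's handles are at (175-225,240), and the rule is at (369,188). I'll measure the stands and confirm in an enlarged crop.

Run:
```python
from h import *
Z=np.load('/tmp/top0.npz'); im,d=Z['im'],Z['d']; cal=eyes.get_calibration('top')
save('crop_top.png',cv2.resize(im[150:270,170:350],None,fx=4.4,fy=4.4,interpolation=cv2.INTER_CUBIC))
P=pts(cal,d); hsv=cv2.cvtColor(im,cv2.COLOR_RGB2HSV)
def comp(mask,box):
    m=np.zeros(mask.shape,np.uint8); u0,u1,v0,v1=box; m[v0:v1,u0:u1]=mask[v0:v1,u0:u1]
    n,l,s,c=cv2.connectedComponentsWithStats(m); k=1+np.argmax(s[1:,4]); return l==k,s[k],c[k]
# red cap
m,s,c=comp(((hsv[...,0]<6)|(hsv[...,0]>174))&(hsv[...,1]>150)&(hsv[...,2]>100),(225,270,170,215)); print('red',s,c,'z',np.median(P[m][:,2]),onplane(cal,*c,.144))
# stands by height
for nm,b in(('big',(225,270,170,215)),('small',(243,273,226,254))):
    u0,u1,v0,v1=b; h=P[v0:v1,u0:u1,2]; print(nm,'zhist',np.histogram(h,bins=[-.02,.02,.04,.05,.06,.065,.07,.075,.08,.1,.15,.2]))
# orange stand
for nm,b,z in(('big',(225,270,170,215),.07),('small',(243,273,226,254),None)):
    m,s,c=comp((hsv[...,0]>8)&(hsv[...,0]<28)&(hsv[...,1]>130)&(P[...,2]>.03),b)
    zz=np.median(P[m][:,2]) ; cn,_=cv2.findContours(m.astype(np.uint8),0,1); 
    q=np.vstack(cn)[:,0].astype(float); w=np.array([onplane(cal,*x,zz)[:2] for x in q]).astype(np.float32); print(nm,zz,cv2.minAreaRect(w))
# blue
m,s,c=comp((hsv[...,0]>100)&(hsv[...,0]<125)&(hsv[...,1]>120),(295,340,170,225)); 
mm=cv2.convexHull(np.argwhere(m)[:,::-1].astype(np.int32))
print('blue',s,c,'z',np.median(P[m][:,2]))
w=np.array([onplane(cal,*x,.008)[:2] for x in mm[:,0].astype(float)]).astype(np.float32); print(cv2.minAreaRect(w), onplane(cal,*c,.008))
# blank
m,s,c=comp((hsv[...,1]<60)&(hsv[...,2]>120)|m,(290,345,165,230)); cn,_=cv2.findContours(m.astype(np.uint8),0,1)
q=max(cn,key=cv2.contourArea)[:,0].astype(float); w=np.array([onplane(cal,*x,.008)[:2] for x in q]).astype(np.float32); print('blank',s,cv2.minAreaRect(w),cv2.boxPoints(cv2.minAreaRect(w)))
# tall block
box=P[215:262,160:232]; t=box[box[...,2]>.05]; print('block',t.min(0),t.max(0))
print('bench z',np.median(P[215:225,270:295,2]))
```

```text
red [240 186  11  11  68] [245.07352941 190.89705882] z 0.14190750657639184 [ 0.59244819 -0.07225929  0.144     ]
big zhist (array([1193,    9,    3,    4,  111,  414,  107,   59,    2,  106,    0]), array([-0.02 ,  0.02 ,  0.04 ,  0.05 ,  0.06 ,  0.065,  0.07 ,  0.075,
        0.08 ,  0.1  ,  0.15 ,  0.2  ]))
small zhist (array([490,   8, 281,  58,   0,   0,   0,   0,   0,   0,   0]), array([-0.02 ,  0.02 ,  0.04 ,  0.05 ,  0.06 ,  0.065,  0.07 ,  0.075,
        0.08 ,  0.1  ,  0.15 ,  0.2  ]))
big 0.06666215231236561 ((0.5917916893959045, -0.07297693192958832), (0.07917699962854385, 0.0803534984588623), 65.4809799194336)
small 0.04656886852849096 ((0.4533472955226898, -0.10202082246541977), (0.05137898772954941, 0.05441047623753548), 55.617149353027344)
blue [312 178  14  14 120] [318.475      184.40833333] z 0.00889280439565543
((0.6206158995628357, -0.29625970125198364), (0.03934217989444733, 0.03731285780668259), 9.710763931274414) [ 0.62036312 -0.29658599  0.008     ]
blank [ 290  165   55   65 3066] ((0.5816993713378906, -0.2913280427455902), (0.16847576200962067, 0.20044547319412231), 88.7272720336914) [[ 0.47963032 -0.37331906]
 [ 0.68002635 -0.37777123]
 [ 0.6837684  -0.20933703]
 [ 0.4833724  -0.20488486]]
block [ 0.39370351 -0.10834052  0.05017253] [0.50918323 0.13813395 1.18189682]
bench z 0.00047493136309728623
```

View pics/crop_top.png

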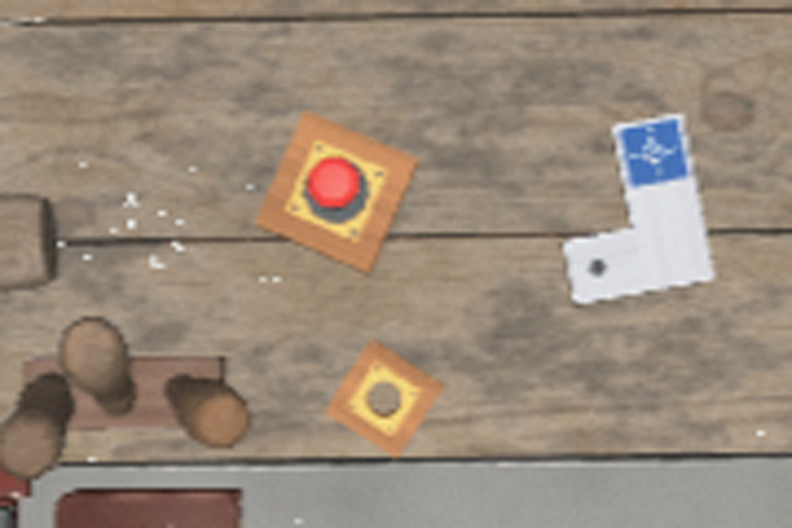

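The stand meant is the big one at (247,193): about 80 mm wide, 67-70 mm high and holding the punch. The one at (258,240) is only about 52 mm wide and 47 mm high. I'll cross-check the punch and the mark from the side camera and locate the block's handles.

Run:
```python
from h import *
Z=np.load('/tmp/side0.npz'); im,d=Z['im'],Z['d']; cal=eyes.get_calibration('side'); hsv=cv2.cvtColor(im,cv2.COLOR_RGB2HSV)
P=pts(cal,d)
m=((hsv[...,0]<6)|(hsv[...,0]>174))&(hsv[...,1]>150)&(hsv[...,2]>100); m[:155]=0;m[185:]=0;m[:,:225]=0;m[:,265:]=0
q=np.argwhere(m)[:,::-1]; c=(q.min(0)+q.max(0))/2.; print('cap',c,q.min(0),q.max(0),onplane(cal,*c,.137))
b=(hsv[...,0]>100)&(hsv[...,0]<128)&(hsv[...,1]>90); b[:160]=0;b[195:]=0;b[:,:245]=0;b[:,285:]=0
q=np.argwhere(b)[:,::-1]; print('blue',len(q), q.mean(0) if len(q) else 0)
if len(q): print(onplane(cal,*q.mean(0),.008), P[b].min(0),P[b].max(0))
t=eyes.get_calibration('top'); Pt=pts(t,np.load('/tmp/top0.npz')['d'])
B=Pt[215:262,160:232].reshape(-1,3); T=B[(B[:,2]>.08)&(B[:,2]<.25)]; print('handles',T.min(0),T.max(0), T[T[:,2]>.15].min(0),T[T[:,2]>.15].max(0))
save('crop_side.png',cv2.resize(im[140:230,210:330],None,fx=6,fy=6,interpolation=cv2.INTER_CUBIC))
s=status.read_state(); R=s['tool_rot']; p=s['tool_pos']
for g in([.592,-.0726,.25],[.592,-.0726,.092]): print(R.T@(np.array(g)-p)/.15)
```

```text
cap [244. 169.] [238 165] [250 173] [ 0.5889342 -0.0687293  0.137    ]
blue 2 [249.  174.5]
[ 0.59676273 -0.28433408  0.008     ] [ 0.57590146 -0.28122293  0.00793828] [ 0.59640529 -0.06982023  0.12332713]
handles [ 0.41533552 -0.0207874   0.08011353] [0.50918323 0.13813395 0.20344181] [ 0.41533552 -0.0207874   0.15022628] [0.50918323 0.13067634 0.20344181]
[ 3.67044108 -2.63434696 -0.27109561]
[ 3.67043627 -2.63296184  0.78223681]
```

View pics/crop_side.png

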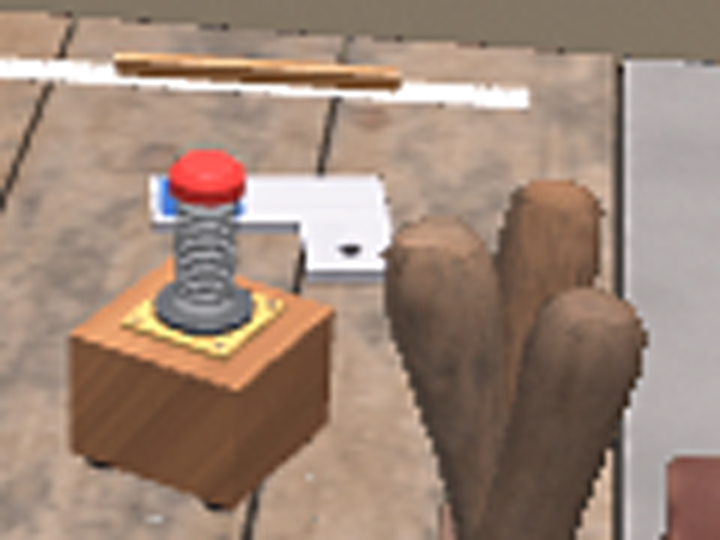

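The crop shows the punch hanging in the big stand, its cap hiding most of the blue patch from this camera. The handles are right of it, clear of the approach. Moving in at height, with the yaw unchanged.

move_arm([
  {"claw":1,"xyz":[0.3,-0.2,-0.3],"delta_rot":[0,0,0]},
  {"claw":1,"xyz":[0.65,-0.45,-0.5],"delta_rot":[0,0,0]},
  {"claw":1,"xyz":[1,-0.7,-0.5],"delta_rot":[0,0,0]},
  {"claw":1,"xyz":[1,-0.7,-0.5],"delta_rot":[0,0,0]},
])

```text
time: 0.6
tool_pos: [0.2862, -0.458, 0.285]
tool_rot: [[0.962, 0.272, 0.001], [0.272, -0.962, 0.0], [0.001, 0.0, -1.0]]
contact_force: [-0.5, -0.1, 0.2]
gripper_width: 0.0855
gripper_force: 0.0
```

move_arm([
  {"claw":1,"xyz":[0.35,-0.25,0],"delta_rot":[0,0,0]},
  {"claw":1,"xyz":[0.7,-0.5,0],"delta_rot":[0,0,0]},
  {"claw":1,"xyz":[1,-0.7,0],"delta_rot":[0,0,0]},
  {"claw":1,"xyz":[1,-0.7,0],"delta_rot":[0,0,0]},
])

```text
time: 1.1
tool_pos: [0.4025, -0.3165, 0.2841]
tool_rot: [[0.962, 0.274, -0.0], [0.274, -0.962, 0.001], [0.0, -0.001, -1.0]]
contact_force: [-0.3, -0.2, 0.8]
gripper_width: 0.0854
gripper_force: 0.0
```

move_arm([
  {"claw":1,"xyz":[0.35,-0.25,0],"delta_rot":[0,0,0]},
  {"claw":1,"xyz":[0.7,-0.5,0],"delta_rot":[0,0,0]},
  {"claw":1,"xyz":[1,-0.7,0],"delta_rot":[0,0,0]},
  {"claw":1,"xyz":[1,-0.7,0],"delta_rot":[0,0,0]},
])

```text
time: 1.6
tool_pos: [0.5185, -0.1758, 0.2839]
tool_rot: [[0.962, 0.273, -0.0], [0.273, -0.962, 0.0], [-0.0, -0.0, -1.0]]
contact_force: [0.3, -0.5, 0.2]
gripper_width: 0.0855
gripper_force: 0.0
```

Run:
```python
from h import *
s=status.read_state(); R=s['tool_rot']; p=s['tool_pos']; print(s['time'],p,s['joints'],s['contact_force'])
print(R.round(4)); print(R.T@(np.array([.591,-.071,.23])-p)/.15)
```

```text
1.6 [ 0.51849397 -0.17583506  0.28386407] [-3.29811339e-01  1.67019136e-01  1.71229541e+00  1.83265519e-04
  1.26267706e+00  9.64922335e-01] [ 0.28743869 -0.45223934  0.22724763]
[[ 9.622e-01  2.725e-01 -3.000e-04]
 [ 2.725e-01 -9.622e-01  3.000e-04]
 [-2.000e-04 -4.000e-04 -1.000e+00]]
[ 0.65562205 -0.54058773  0.35914441]
```

move_arm([
  {"claw":1,"xyz":[0.35,-0.27,0],"delta_rot":[0,0,0]},
  {"claw":1,"xyz":[0.655,-0.54,0.1],"delta_rot":[0,0,0]},
  {"claw":1,"xyz":[0.655,-0.54,0.3],"delta_rot":[0,0,0]},
  {"claw":1,"xyz":[0.655,-0.54,0.36],"delta_rot":[0,0,0]},
  {"claw":1,"xyz":[0.655,-0.54,0.36],"delta_rot":[0,0,0]},
])

```text
time: 2.22
tool_pos: [0.5888, -0.0745, 0.2301]
tool_rot: [[0.963, 0.268, -0.002], [0.268, -0.963, -0.0], [-0.002, -0.0, -1.0]]
contact_force: [-0.9, -0.5, 0.2]
gripper_width: 0.0851
gripper_force: 0.0
```

Run:
```python
from h import *
s=status.read_state(); R=s['tool_rot']; p=s['tool_pos']; print(s['time'],p,s['joints'],s['contact_force'])
print(R.T@(np.array([.591,-.071,.092])-p)/.15)
im,d=eyes.capture('side'); save('a.png',cv2.resize(im[90:240,170:370],None,fx=4,fy=4,interpolation=cv2.INTER_CUBIC))
```

```text
2.225 [ 0.58882866 -0.07449792  0.23007273] [-1.28082913e-01  2.86395534e-01  1.67982081e+00 -5.19398126e-04
  1.17699053e+00  1.17172591e+00] [-0.90164036 -0.45232622  0.17634764]
[ 0.02173386 -0.01841873  0.92045321]
```

View pics/a.png

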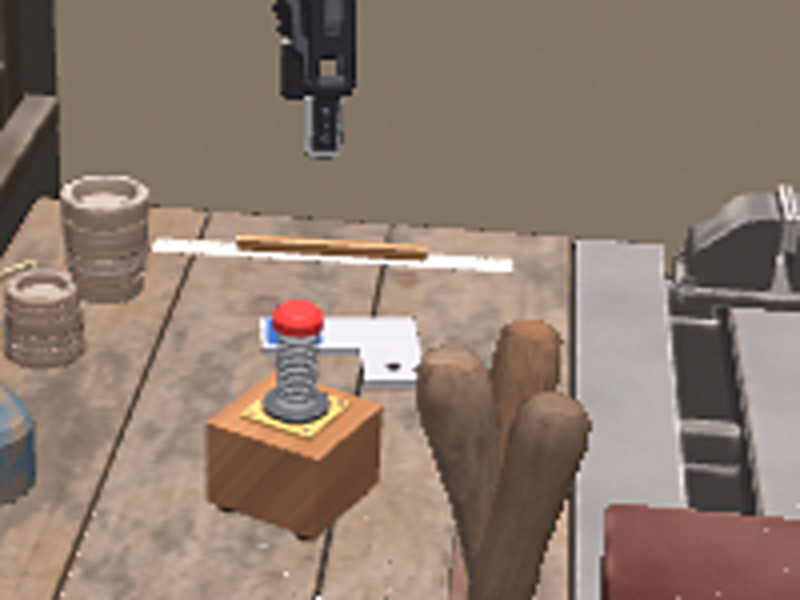

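The image shows the gripper above the punch, with the fingertip at crop (322,152) and the cap at (298,318). I'll check the projection against the TCP.

```bash
cat >> h.py <<'E'
def proj(cal,p):
    c=np.array(cal['orientation']).T@(np.array(p)-np.array(cal['eye'])); return np.array([cal['cx']-cal['fx']*c[0]/c[2], cal['cy']+cal['fy']*c[1]/c[2]])
E
python3 - <<'E'
from h import *
c=eyes.get_calibration('side'); s=status.read_state()
f=lambda p:(proj(c,p)-[170,90])*4
p=s['tool_pos']; print(p, 'tip',f(p-[0,0,.008]),'fingers',f(p-[0,0,.008]+.045*s['tool_rot'][:,1]),f(p-[0,0,.008]-.045*s['tool_rot'][:,1]))
print('cap',f([.591,-.071,.137]),'collar',f([.591,-.071,.073]))
E
```

```text
[ 0.58942548 -0.07441773  0.23102563] tip [300.03679783 186.76456464] fingers [289.38998254 158.31003705] [311.39704488 217.12579984]
cap [293.20097644 314.12080407] collar [290.67807494 401.8589755 ]
```

Run:
```python
from h import *
s=status.read_state();p=s['tool_pos'];R=s['tool_rot'];print(s['time'],p,s['joints'])
for n in('side','top'):
    c=eyes.get_calibration(n); im,d=eyes.capture(n); np.savez('/tmp/%s1.npz'%n,im=im,d=d); P=pts(c,d)
    m=(d>.1)&(np.hypot(P[...,0]-p[0],P[...,1]-p[1])<.1)&(P[...,2]>.17)&(P[...,2]<.32)
    Q=(P[m]-p)@R
    for a in np.arange(-.09,.04,.01):
        q=Q[(Q[:,2]>=a)&(Q[:,2]<a+.01)]
        if len(q): print(n,'toolz %.2f'%a,len(q),'x',q[:,0].min().round(3),q[:,0].max().round(3),'y',q[:,1].min().round(3),q[:,1].max().round(3))
    if n=='top': save('top1.png',cv2.resize(im[130:250,180:340],None,fx=5,fy=5))
```

```text
2.275 [ 0.58942548 -0.07441773  0.23102563] [-1.27904608e-01  2.85480698e-01  1.67887602e+00 -3.71334072e-04
  1.17713041e+00  1.17190580e+00]
side toolz -0.09 65 x -0.016 0.011 y -0.079 0.067
side toolz -0.08 28 x -0.012 0.011 y -0.072 0.048
side toolz -0.07 53 x -0.014 0.008 y -0.06 0.054
side toolz -0.06 54 x -0.014 0.009 y -0.063 0.045
side toolz -0.05 55 x -0.012 0.009 y -0.061 0.045
side toolz -0.04 33 x -0.013 0.008 y -0.054 0.046
top toolz -0.09 8 x -0.011 0.0 y -0.075 0.045
top toolz -0.08 1 x -0.012 -0.012 y -0.053 -0.053
top toolz -0.07 1 x -0.01 -0.01 y -0.049 -0.049
top toolz -0.06 1 x -0.01 -0.01 y -0.047 -0.047
```

View pics/top1.png

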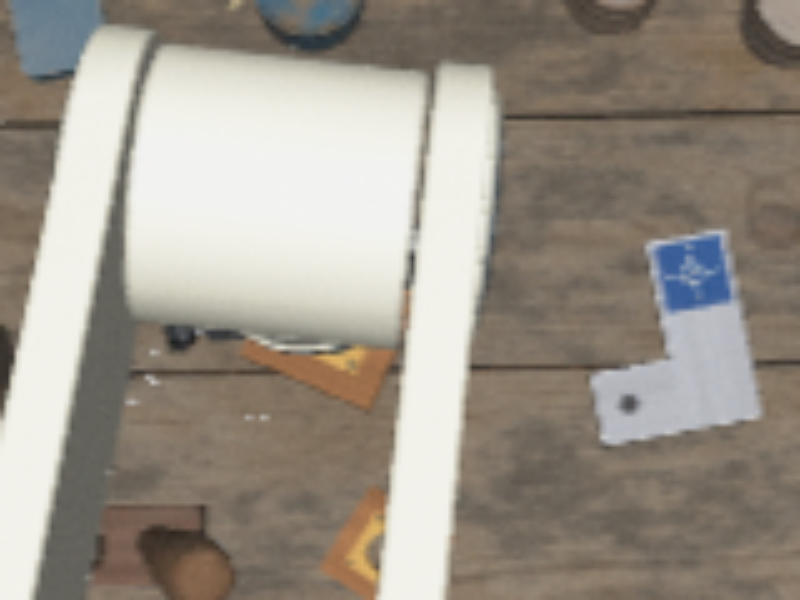

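The top view shows the patch clear at crop (692,271) and the arm over the stand. The depth image puts the open fingertips about 25-30 mm higher than the stated TCP implies. I'll descend to a height that is safe under either reading and look again.

move_arm([
  {"claw":1,"xyz":[0.02,-0.015,0.25],"delta_rot":[0,0,0]},
  {"claw":1,"xyz":[0.02,-0.015,0.5],"delta_rot":[0,0,0]},
  {"claw":1,"xyz":[0.02,-0.015,0.75],"delta_rot":[0,0,0]},
  {"claw":1,"xyz":[0.02,-0.015,0.92],"delta_rot":[0,0,0]},
  {"claw":1,"xyz":[0.02,-0.015,0.92],"delta_rot":[0,0,0]},
])

```text
time: 3.0
tool_pos: [0.591, -0.0703, 0.0917]
tool_rot: [[0.963, 0.269, -0.002], [0.269, -0.963, 0.0], [-0.002, -0.001, -1.0]]
contact_force: [-0.1, -0.0, -0.3]
gripper_width: 0.0853
gripper_force: 0.0
```

Run:
```python
from h import *
s=status.read_state();p=s['tool_pos'];R=s['tool_rot'];print(s['time'],p,s['contact_force'])
n='side'
c=eyes.get_calibration(n); im,d=eyes.capture(n); P=pts(c,d)
m=(d>.1)&(np.hypot(P[...,0]-p[0],P[...,1]-p[1])<.1)&(P[...,2]>.065)&(P[...,2]<.22)
Q=(P[m]-p)@R
for a in np.arange(-.09,.04,.01):
    q=Q[(Q[:,2]>=a)&(Q[:,2]<a+.01)]
    if len(q): print(n,'toolz %.2f'%a,len(q),'x',q[:,0].min().round(3),q[:,0].max().round(3),'y',q[:,1].min().round(3),q[:,1].max().round(3))
save('b.png',cv2.resize(im[110:230,190:310],None,fx=5,fy=5,interpolation=cv2.INTER_CUBIC))
```

```text
3.0 [ 0.5909794  -0.07029901  0.09169529] [-0.09738917 -0.04696283 -0.34727866]
side toolz -0.09 58 x -0.014 0.011 y -0.08 0.063
side toolz -0.08 15 x -0.01 0.01 y -0.068 0.051
side toolz -0.07 44 x -0.014 0.008 y -0.063 0.054
side toolz -0.06 54 x -0.014 0.009 y -0.062 0.048
side toolz -0.05 64 x -0.011 0.014 y -0.06 0.045
side toolz -0.04 38 x -0.012 0.011 y -0.055 0.044
side toolz -0.03 15 x 0.004 0.011 y -0.011 0.001
side toolz -0.02 20 x -0.006 0.011 y -0.015 0.001
side toolz -0.01 32 x -0.013 0.01 y -0.016 0.001
side toolz -0.00 31 x -0.013 0.01 y -0.014 0.003
side toolz 0.01 92 x -0.023 0.02 y -0.027 0.018
side toolz 0.02 245 x -0.057 0.055 y -0.056 0.051
```

View pics/b.png

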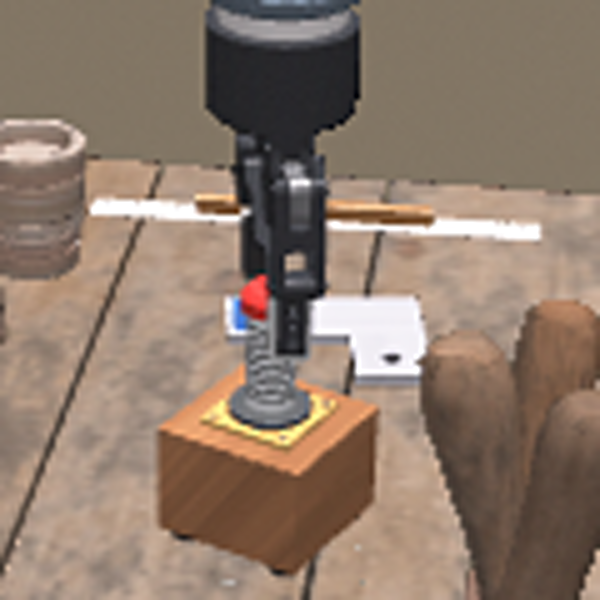

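The near fingertip is at crop (290,352), i.e. about z = 0.12, and the cap's top is well below the gripper body. Another 24 mm down puts the closed pads on the barrel, between collar and cap.

move_arm([
  {"claw":1,"xyz":[0,0,0.08],"delta_rot":[0,0,0]},
  {"claw":1,"xyz":[0,0,0.16],"delta_rot":[0,0,0]},
  {"claw":1,"xyz":[0,0,0.16],"delta_rot":[0,0,0]},
])

```text
time: 3.42
tool_pos: [0.5913, -0.0698, 0.0677]
tool_rot: [[0.963, 0.269, -0.001], [0.269, -0.963, 0.0], [-0.001, -0.001, -1.0]]
contact_force: [-0.6, -0.3, 0.1]
gripper_width: 0.0853
gripper_force: 0.0
```

move_arm([
  {"claw":-0.2,"xyz":[0,0,0],"delta_rot":[0,0,0]},
  {"claw":-0.6,"xyz":[0,0,0],"delta_rot":[0,0,0]},
  {"claw":-0.7,"xyz":[0,0,0],"delta_rot":[0,0,0]},
  {"claw":-0.7,"xyz":[0,0,0],"delta_rot":[0,0,0]},
  {"claw":-0.7,"xyz":[0,0,0],"delta_rot":[0,0,0]},
], newtons=60)

```text
time: 4.05
tool_pos: [0.5924, -0.0701, 0.0688]
tool_rot: [[0.963, 0.269, 0.001], [0.269, -0.963, -0.0], [0.001, 0.001, -1.0]]
contact_force: [0.9, -3.2, 1.8]
gripper_width: 0.0277
gripper_force: 58.7
```

Run:
```python
from h import *
s=status.read_state();p=s['tool_pos'];R=s['tool_rot'];print(s['time'],p,s['contact_force'],s['torque'],s['gripper_width'],s['gripper_force'])
n='side'
c=eyes.get_calibration(n); im,d=eyes.capture(n)
save('c.png',cv2.resize(im[110:230,190:310],None,fx=5,fy=5,interpolation=cv2.INTER_CUBIC))
```

```text
4.05 [ 0.59237436 -0.07008185  0.06882288] [ 0.91479442 -3.24621354  1.7718083 ] [-0.31731063 -0.06694796  0.01140501] 0.027701727501575818 58.7096291128546
```

View pics/c.png

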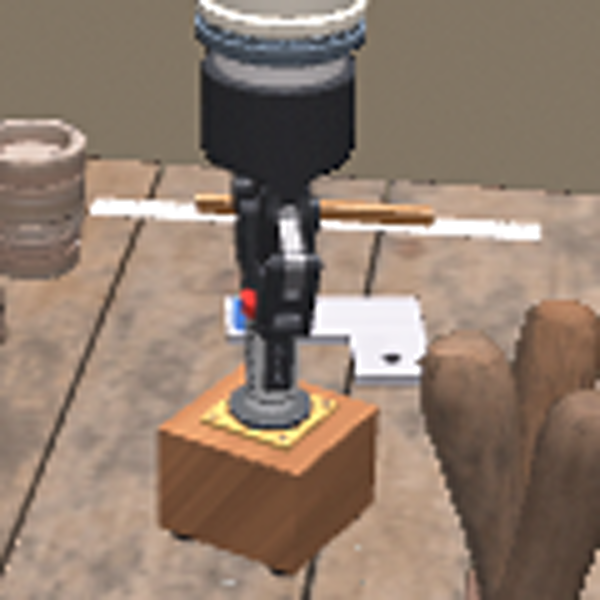

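The pads hold the barrel just above the collar (crop (270,390)); width 27.7 mm fits the 26 mm barrel. Lifting.

move_arm([
  {"claw":-0.7,"xyz":[0,0,-0.1],"delta_rot":[0,0,0]},
  {"claw":-0.7,"xyz":[0,0,-0.3],"delta_rot":[0,0,0]},
  {"claw":-0.7,"xyz":[0,0,-0.5],"delta_rot":[0,0,0]},
  {"claw":-0.7,"xyz":[0,0,-0.7],"delta_rot":[0,0,0]},
  {"claw":-0.7,"xyz":[0,0,-0.7],"delta_rot":[0,0,0]},
], newtons=90)

```text
time: 4.72
tool_pos: [0.5933, -0.0698, 0.1761]
tool_rot: [[0.963, 0.269, 0.004], [0.269, -0.963, -0.0], [0.004, 0.001, -1.0]]
contact_force: [-0.1, -0.4, -4.0]
gripper_width: 0.027
gripper_force: 88.3
```

Run:
```python
from h import *
s=status.read_state();p=s['tool_pos'];R=s['tool_rot'];print(s['time'],p,s['contact_force'],s['gripper_width'],s['gripper_force'],R.round(4))
n='side'
c=eyes.get_calibration(n); im,d=eyes.capture(n); np.savez('/tmp/s2.npz',im=im,d=d)
im2=cv2.resize(im[70:220,190:310],None,fx=4,fy=4,interpolation=cv2.INTER_CUBIC); save('d.png',im2)
# predicted pixels for punch at (.5895,-.0715) raised
h=p[2]-.0688+.07
for nm,z in(('tip',-.06),('tapertop',-.014),('collar',0),('captop',.074)):
  print(nm,((proj(c,[.591,-.071,h+z])-[190,70])*4).round(1))
print('toolshift to mark (TCP->mark+punch offset 0)',R.T@(np.array([.6204-.591,-.2966+.071,0]))/.15)
```

```text
4.725 [ 0.59331326 -0.0698032   0.17611866] [-0.1069195  -0.38842915 -3.9777111 ] 0.026982574291578725 88.29512983909808 [[ 9.630e-01  2.694e-01  4.200e-03]
 [ 2.694e-01 -9.630e-01 -2.000e-04]
 [ 4.000e-03  1.400e-03 -1.000e+00]]
tip [212.4 421.6]
tapertop [214.3 356.7]
collar [214.9 336.5]
captop [218.  225.6]
toolshift to mark (TCP->mark+punch offset 0) [-2.16450449e-01  1.50119280e+00  1.17044510e-03]
```

View pics/d.png

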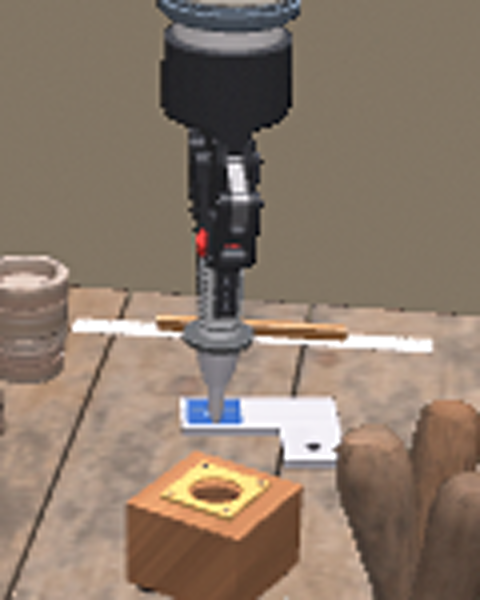

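The punch is out of the stand and upright: collar at crop (217,338), tip at (217,421) against the predicted (212,422). The blue patch lies around (211,411). Carrying it over the mark at height.

move_arm([
  {"claw":-0.7,"xyz":[-0.03,0.2,0],"delta_rot":[0,0,0]},
  {"claw":-0.7,"xyz":[-0.07,0.5,0],"delta_rot":[0,0,0]},
  {"claw":-0.7,"xyz":[-0.11,0.75,0],"delta_rot":[0,0,0]},
  {"claw":-0.7,"xyz":[-0.11,0.75,0],"delta_rot":[0,0,0]},
])

```text
time: 5.28
tool_pos: [0.6054, -0.1847, 0.1715]
tool_rot: [[0.964, 0.267, -0.003], [0.267, -0.964, 0.0], [-0.002, -0.001, -1.0]]
contact_force: [-0.6, -0.3, -2.9]
gripper_width: 0.0266
gripper_force: 89.1
```

move_arm([
  {"claw":-0.7,"xyz":[-0.03,0.2,0],"delta_rot":[0,0,0]},
  {"claw":-0.7,"xyz":[-0.07,0.5,0.1],"delta_rot":[0,0,0]},
  {"claw":-0.7,"xyz":[-0.11,0.75,0.2],"delta_rot":[0,0,0]},
  {"claw":-0.7,"xyz":[-0.11,0.75,0.4],"delta_rot":[0,0,0]},
  {"claw":-0.7,"xyz":[-0.11,0.75,0.45],"delta_rot":[0,0,0]},
])

```text
time: 5.9
tool_pos: [0.6184, -0.2938, 0.1024]
tool_rot: [[0.963, 0.269, -0.006], [0.269, -0.963, 0.003], [-0.005, -0.005, -1.0]]
contact_force: [-0.6, 0.3, -3.8]
gripper_width: 0.0269
gripper_force: 89.5
```

Run:
```python
from h import *
Z=np.load('/tmp/s2.npz'); c=eyes.get_calibration('side')
s=status.read_state();p=s['tool_pos'];R=s['tool_rot'];print(s['time'],p,s['contact_force'],R[:,2])
im,d=eyes.capture('side'); np.savez('/tmp/s3.npz',im=im,d=d)
hsv=cv2.cvtColor(Z['im'],cv2.COLOR_RGB2HSV); b=(hsv[...,0]>100)&(hsv[...,0]<128)&(hsv[...,1]>110)
b[:165]=0;b[182:]=0;b[:,:230]=0;b[:,256:]=0
q=np.argwhere(b)[:,::-1]; print(len(q),q.min(0),q.max(0)); h=cv2.convexHull(q.astype(np.int32))[:,0].astype(float)
w=np.array([onplane(c,*x,.008)[:2] for x in h]).astype(np.float32); print('patch side',cv2.minAreaRect(w))
u,v=[int(x) for x in proj(c,[.62,-.297,.06])]; print(u,v)
save('e.png',cv2.resize(im[v-50:v+50,u-60:u+60],None,fx=6,fy=6,interpolation=cv2.INTER_CUBIC))
f=lambda P:((proj(c,P)-[u-60,v-50])*6).round(1)
print('mark top-cam',f([.6204,-.2966,.008]),'tip pred',f([p[0]-.0035,p[1]-.0015,p[2]-.0688+.01]))
```

```text
5.9 [ 0.61842118 -0.29383134  0.10239484] [-0.60132565  0.29361113 -3.75370094] [-0.00558805  0.00314076 -0.99997945]
57 [237 170] [249 175]
patch side ((0.6162447333335876, -0.2944008708000183), (0.03841463848948479, 0.03299340233206749), 9.859780311584473)
242 156
mark top-cam [358.8 396.2] tip pred [371.  335.8]
```

View pics/e.png

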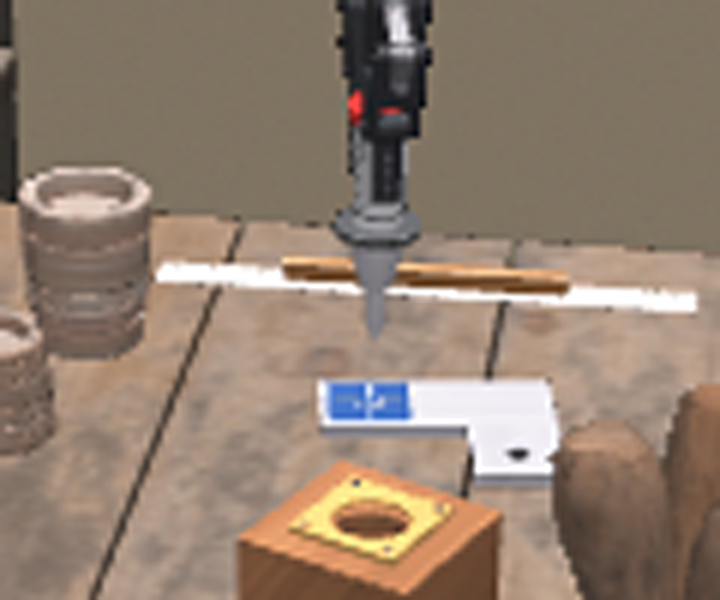

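The punch hangs above the blue patch. The tip is at crop (376,337), the patch spans (328-411, 383-420), and the scribed cross is near (371,401). I'll get the remaining offset numerically from this same image.

Run:
```python
from h import *
c=eyes.get_calibration('side'); im=np.load('/tmp/s3.npz')['im']; hsv=cv2.cvtColor(im,cv2.COLOR_RGB2HSV)
u0,v0=182,106
b=(hsv[...,0]>100)&(hsv[...,0]<128)&(hsv[...,1]>110); b[:167]=0;b[178:]=0;b[:,:233]=0;b[:,254:]=0
q=np.argwhere(b)[:,::-1]; print(len(q),q.min(0),q.max(0))
h=cv2.convexHull(q.astype(np.int32))[:,0].astype(float); w=np.array([onplane(c,*x,.008)[:2] for x in h]).astype(np.float32)
M=np.array(cv2.minAreaRect(w)[0]); print('mark side',M,cv2.minAreaRect(w)[1])
s=hsv[...,1].astype(int)
for v in range(150,165): print(v,s[v,238:252],hsv[v,238:252,2])
ztip=.1024-.0688+.01
for uv in([244.6,162],[244.6,161]): print('tip',onplane(c,*uv,ztip)[:2], onplane(c,*uv,ztip)[:2]-M)
```

```text
67 [237 170] [249 175]
mark side [ 0.61624473 -0.29440087] (0.03841463848948479, 0.03299340233206749)
150 [109 115 100  20  16  12  10  12  10  15  96  96 100 111] [185 189 222 130 127 130 131 131 127 121 228 255 255 255]
151 [148 149 152  38  15  12  12  12  14  17  96 141 142 143] [114 115 121 108 123 128 129 130 126 120 111 119 124 125]
152 [172 170 172  96   9  12  10  12  17  24 146 156 155 150] [107 108 110 104 118 125 127 127 122 106 115 113 117 117]
153 [ 11  12  12  53  11  13  12  12  15  58  90  90 142 173] [249 248 250 168 118 122 127 126 117 149 159 159 111 100]
154 [18 14  7  4 12  8 14 12 10  0  0  0  0  0] [233 237 255 255 192 127 130 129 209 255 255 255 255 255]
155 [56 58 56 51 49 10 15 11 33 41 38 35 27 28] [151 164 174 180 151 123 138 134 130 150 149 117 181 200]
156 [60 63 59 62 54 10 11 11 41 51 53 50 50 53] [171 175 174 178 161 127 138 135 144 155 154 153 163 177]
157 [61 62 65 64 58 10 15 14 39 49 49 48 50 54] [180 176 173 178 158 127 138 132 143 155 156 153 157 171]
158 [63 64 66 66 59 10 11 12 38 50 54 49 48 50] [179 180 181 177 150 127 137 131 133 152 157 150 150 159]
159 [62 65 66 66 59 12 15 18 37 53 54 52 51 52] [176 176 177 178 159 129 137 131 130 150 150 142 145 147]
160 [62 63 63 66 70 12 17 14 50 50 49 52 51 50] [178 178 179 181 183 130 134 131 159 162 161 158 155 154]
161 [59 60 64 68 66 37 15 36 52 50 51 51 52 53] [169 170 171 172 182 150 133 147 161 163 169 171 173 169]
162 [55 56 63 67 64 50 29 53 55 55 54 58 58 57] [168 169 175 179 180 158 147 173 171 167 162 168 175 170]
163 [60 60 62 58 55 53 54 54 54 57 59 58 54 55] [170 173 178 176 172 167 165 170 174 174 170 163 156 159]
164 [72 71 65 61 53 49 52 50 49 53 56 55 50 55] [146 158 170 175 168 160 163 164 160 165 173 167 163 163]
tip [ 0.61258818 -0.29546706] [-0.00365656 -0.00106619]
tip [ 0.61341683 -0.30224588] [-0.0028279  -0.00784501]
```

Both estimates agree: about 2 mm to go in +x. Correct it and descend to about 3 mm above the plate, then check from near.

move_arm([
  {"claw":-0.7,"xyz":[0.012,0.008,0.1],"delta_rot":[0,0,0]},
  {"claw":-0.7,"xyz":[0.012,0.008,0.18],"delta_rot":[0,0,0]},
  {"claw":-0.7,"xyz":[0.012,0.008,0.21],"delta_rot":[0,0,0]},
  {"claw":-0.7,"xyz":[0.012,0.008,0.21],"delta_rot":[0,0,0]},
])

```text
time: 6.45
tool_pos: [0.6227, -0.2959, 0.0743]
tool_rot: [[0.963, 0.27, -0.0], [0.27, -0.963, 0.0], [-0.0, -0.0, -1.0]]
contact_force: [-0.4, -0.6, -3.0]
gripper_width: 0.0271
gripper_force: 89.4
```

Run:
```python
from h import *
c=eyes.get_calibration('side')
s=status.read_state();p=s['tool_pos'];print(s['time'],p,s['contact_force'],s['tool_rot'][:,2])
im,d=eyes.capture('side'); hsv=cv2.cvtColor(im,cv2.COLOR_RGB2HSV)
b=(hsv[...,0]>100)&(hsv[...,0]<128)&(hsv[...,1]>110)
for v in range(159,178): print(v,hsv[v,235:253,1],hsv[v,235:253,2])
print('pred tip',proj(c,[.6162,-.2944,p[2]-.0588]),'mark',proj(c,[.6162,-.2944,.008]))
t,_=eyes.capture('top'); save('t3.png',t); ct=eyes.get_calibration('top'); hv=cv2.cvtColor(t,cv2.COLOR_RGB2HSV)
m=(hv[...,0]>100)&(hv[...,0]<125)&(hv[...,1]>120); m[:170]=0;m[225:]=0;m[:,:295]=0;m[:,340:]=0; print('top blue visible',m.sum())
```

```text
6.45 [ 0.62273797 -0.29586706  0.07426557] [-0.35669697 -0.62064903 -2.95912728] [-4.25033310e-04  2.21278656e-04 -9.99999885e-01]
159 [66 63 66 63 45 11 12 12 12 12 13 21 52 55 51 52 51 49] [174 173 175 177 142 119 124 126 129 126 119 123 148 148 140 143 146 146]
160 [62 62 65 65 67 13 13 12 12 10 16 41 50 50 51 49 50 50] [172 174 176 177 180 120 121 126 128 124 115 138 158 159 155 152 153 157]
161 [59 57 57 61 63 42  9 10 12 13 11 51 52 51 53 51 52 50] [168 174 170 168 171 141 119 125 126 120 115 155 162 166 169 171 167 162]
162 [61 60 57 56 58 67 28 10 12 14 54 56 56 54 59 60 57 55] [172 169 166 165 168 176 136 127 132 128 170 170 164 160 165 173 166 167]
163 [56 56 57 60 59 66 23 11 15 10 54 54 56 58 57 55 55 54] [163 163 165 169 172 179 134 134 138 124 166 171 172 166 160 154 158 161]
164 [51 59 62 72 68 67 21 11 13 11 49 52 53 56 54 51 52 53] [131 138 143 145 157 172 134 134 137 121 161 158 163 170 165 161 161 164]
165 [53 64 71 75 68 63 25 15 11 25 51 49 49 51 51 51 50 53] [144 152 154 150 153 161 131 135 135 133 156 150 150 155 161 164 163 158]
166 [60 66 68 69 66 66 21 11 13
[... 1073 characters left out ...]
23 219 216 202 201 200 196 236 245 244]
174 [ 11  62 153 169 165 165 162 168 100 150 161 166 165 166 175  80   6   6] [234 230 205 201 202 202 203 200 225 204 199 201 202 200 197 223 242 243]
175 [ 18  24 141 178 173 173 174 178 107 163 176 175 173 176 183  81   5   6] [197 240 208 199 200 200 199 200 225 205 200 200 202 200 198 226 247 248]
176 [15  6 22 25 24 24 25 23 25 24 24 23 23 23 26  5  5  6] [192 254 248 246 247 247 248 247 248 247 248 248 248 248 248 255 255 254]
177 [51  8 12 12 12 14 14 14 12 12 10 10 12 12 12 14 14 14] [125 125 125 126 127 126 128 128 127 128 127 127 129 130 128 131 131 131]
pred tip [243.13806866 170.31231746] mark [243.07614084 172.47557023]
top blue visible 1
```

Near the plate, the tip is at column ≈242.3 and the scribed cross at column 243.0, row 172.5; the row agrees. So it is about 2 mm too far in +x: correct, and come down close.

move_arm([
  {"claw":-0.7,"xyz":[-0.011,-0.008,0.0],"delta_rot":[0,0,0]},
  {"claw":-0.7,"xyz":[-0.011,-0.008,0.01],"delta_rot":[0,0,0]},
  {"claw":-0.7,"xyz":[-0.011,-0.008,0.03],"delta_rot":[0,0,0]},
  {"claw":-0.7,"xyz":[-0.011,-0.008,0.03],"delta_rot":[0,0,0]},
  {"claw":-0.7,"xyz":[-0.011,-0.008,0.03],"delta_rot":[0,0,0]},
])

```text
time: 7.18
tool_pos: [0.621, -0.2954, 0.0699]
tool_rot: [[0.963, 0.269, -0.0], [0.269, -0.963, 0.0], [-0.0, -0.0, -1.0]]
contact_force: [-0.4, -0.6, -2.3]
gripper_width: 0.0269
gripper_force: 89.4
```

```bash
cat > near.py <<'E'
from h import *
c=eyes.get_calibration('side')
s=status.read_state();p=s['tool_pos'];print(s['time'],p,s['contact_force'],s['tool_rot'][:,2])
im,d=eyes.capture('side'); hsv=cv2.cvtColor(im,cv2.COLOR_RGB2HSV)
for v in range(164,177): print(v,hsv[v,236:251,1],hsv[v,236:251,2])
print('pred tip',proj(c,[.6162,-.2944,p[2]-.0588]),'mark',proj(c,[.6162,-.2944,.008]))
E
python3 near.py
```

```text
7.175 [ 0.6209552  -0.29537602  0.06991675] [-0.41438524 -0.59563923 -2.33648512] [-7.78730498e-05  4.91584882e-05 -9.99999996e-01]
164 [58 63 72 69 66 55 12 11 12 35 52 53 56 54 50] [137 142 145 156 171 153 126 120 130 140 158 163 170 166 162]
165 [62 72 75 67 62 56 10 11 16 42 50 51 51 51 51] [151 153 150 153 160 149 126 136 131 135 148 151 154 160 164]
166 [64 69 69 66 64 54 10 15 12 39 49 50 51 48 51] [163 163 158 150 156 147 128 136 132 138 155 154 160 170 169]
167 [68 72 67 64 62 54 12 11 14 51 53 51 53 56 56] [161 159 155 151 160 152 129 134 128 165 165 160 167 174 168]
168 [74 79 76 73 69 58 10 14 12 61 65 65 64 58 58] [148 148 154 158 169 157 129 132 126 167 173 173 172 168 166]
169 [20 19 15 15 17 21 13 14  8 15 13 14 17 20 16] [178 176 181 184 183 184 133 130 154 181 183 184 182 178 206]
170 [ 54 151 164 161 163 165  51  11 128 161 161 162 164 173   7] [238 211 207 207 206 209 195 137 175 203 203 202 202 199 246]
171 [ 51 152 166 164 167 169 109  16 155 171 168 167 168 179   8] [237 208 204 205 205 207 161 127 196 204 202 202 200 199 248]
172 [ 61 150 126 119 120 124 164 100 158  64 110 119 120 170  30] [230 206 190 189 191 191 202 228 206 220 193 190 189 198 237]
173 [ 59 151 166 163 165  97 122  98  61  52 141 163 164 176  30] [232 206 203 203 203 228 193 224 219 216 202 200 199 196 235]
174 [ 62 154 167 165 166 163 169 101 149 159 165 164 165 176  80] [230 204 202 202 201 202 199 225 203 200 201 202 201 196 223]
175 [ 26 142 176 174 173 174 178 105 165 177 176 175 176 183  81] [240 207 199 199 199 199 199 225 203 199 199 200 200 198 226]
176 [ 6 22 25 25 24 24 24 24 24 23 23 22 23 25  5] [254 247 246 247 247 247 247 247 247 248 247 248 248 247 255]
pred tip [243.10195713 171.57375982] mark [243.07614084 172.47557023]
```

Tip at column 243.0, row ≈171.5 against a predicted 171.6 for a tip right over the cross. Touch down slowly.

move_arm([
  {"claw":-0.7,"xyz":[0,0,0.01],"delta_rot":[0,0,0]},
  {"claw":-0.7,"xyz":[0,0,0.02],"delta_rot":[0,0,0]},
  {"claw":-0.7,"xyz":[0,0,0.03],"delta_rot":[0,0,0]},
  {"claw":-0.7,"xyz":[0,0,0.03],"delta_rot":[0,0,0]},
  {"claw":-0.7,"xyz":[0,0,0.03],"delta_rot":[0,0,0]},
], newtons=110)

```text
time: 7.85
tool_pos: [0.6211, -0.2955, 0.0659]
tool_rot: [[0.963, 0.269, 0.0], [0.269, -0.963, -0.0], [0.0, 0.0, -1.0]]
contact_force: [-0.2, 0.8, 2.0]
gripper_width: 0.027
gripper_force: 107.4
```

```bash
python3 near.py
```

```text
7.85 [ 0.62113672 -0.29548179  0.06590714] [-0.19605132  0.76734584  1.95602351] [ 4.44345838e-04 -2.10418746e-04 -9.99999879e-01]
164 [57 62 72 70 66 23 11 12 13 16 37 54 56 54 52] [138 143 145 157 170 136 121 125 122 129 137 162 170 165 161]
165 [62 70 76 67 63 55 12 15 15 40 50 51 51 51 51] [151 153 148 153 159 148 125 134 119 134 148 151 154 160 164]
166 [66 69 69 66 65 56 10 13 15 50 52 48 53 48 52] [162 163 158 150 158 147 126 137 133 162 158 153 160 169 168]
167 [70 73 70 62 62 54 12  9 14 52 53 51 52 56 55] [161 158 154 149 160 151 128 135 131 166 164 160 166 173 167]
168 [78 78 77 73 71 56 12 11 14 61 65 65 64 56 57] [148 147 153 158 170 158 130 134 128 167 172 172 172 167 165]
169 [20 19 17 17 15 21 10  8  8 18 12 14 17 21 15] [179 176 181 184 183 144 130 132 122 180 185 184 182 179 205]
170 [ 56 150 163 163 163 171  26  13  48 156 161 162 164 173   8] [238 211 206 207 207 209 138 133 133 201 203 202 202 197 246]
171 [ 50 152 168 165 169 173  19  19 130 169 169 167 169 181   7] [236 208 203 205 205 208 150 134 172 201 201 201 201 197 247]
172 [ 62 149 126 120 121 128 106  27 148  64 108 120 121 170  29] [230 205 190 189 192 192 157 187 201 220 193 189 188 198 236]
173 [ 60 151 165 162 163  98 124  99  62  53 143 163 162 177  30] [231 206 203 203 203 228 192 225 219 216 201 200 200 196 235]
174 [ 62 153 168 165 165 162 168 100 150 159 167 166 165 176  80] [230 203 200 202 202 203 200 226 204 200 201 201 199 196 223]
175 [ 24 142 176 174 174 174 178 108 165 176 174 175 175 183  82] [240 207 198 198 199 198 199 225 202 199 199 200 200 198 225]
176 [ 7 22 25 25 25 24 25 25 25 24 24 23 23 25  4] [254 247 246 247 247 247 247 247 247 247 247 248 248 247 254]
pred tip [243.06875508 172.73356864] mark [243.07614084 172.47557023]
```

Contact is made (about 4.5 N) with the tip on the cross. Press straight down.

move_arm([
  {"claw":-0.7,"xyz":[0,0,0.015],"delta_rot":[0,0,0]},
  {"claw":-0.7,"xyz":[0,0,0.03],"delta_rot":[0,0,0]},
  {"claw":-0.7,"xyz":[0,0,0.05],"delta_rot":[0,0,0]},
  {"claw":-0.7,"xyz":[0,0,0.07],"delta_rot":[0,0,0]},
  {"claw":-0.7,"xyz":[0,0,0.07],"delta_rot":[0,0,0]},
])

```text
time: 8.52
tool_pos: [0.621, -0.2955, 0.0547]
tool_rot: [[0.963, 0.269, 0.0], [0.269, -0.963, -0.0], [0.0, 0.0, -1.0]]
contact_force: [-0.4, -0.1, -0.5]
gripper_width: 0.027
gripper_force: 108.3
```

```bash
python3 near.py
```

```text
8.525 [ 0.62096358 -0.29546309  0.05471422] [-0.35845795 -0.11618711 -0.4865168 ] [ 1.06983743e-04 -1.56607305e-04 -9.99999982e-01]
164 [60 63 72 72 11 12 12 10 10 12 15 39 57 56 51] [136 142 145 159 119 123 127 129 126 124 117 143 169 164 161]
165 [62 70 75 71 14 13 12 12 10 13 13 48 53 52 53] [151 152 149 155 111 121 125 127 125 121 116 148 155 161 164]
166 [65 69 71 68 43 11 10 12 12 13 14 50 51 50 50] [161 163 159 153 132 120 124 127 125 118 110 149 160 170 167]
167 [69 73 69 65 41 11 10 14 13 16 42 52 52 56 55] [162 158 155 152 130 119 122 125 122 112 140 158 166 173 168]
168 [75 79 76 74 71 47 10  8 12 51 65 66 64 56 57] [146 146 154 158 170 140 122 127 124 144 170 174 172 167 165]
169 [20 17 17 17 17 21 10 10 10 17 14 14 16 21 15] [178 175 181 184 184 144 129 132 127 180 185 182 180 178 205]
170 [ 56 151 163 163 161 170  28  12  46 156 161 162 162 175   8] [238 210 206 207 206 209 138 132 134 200 203 202 201 197 246]
171 [ 51 152 168 165 169 170  73  14 130 170 169 166 168 180   7] [236 207 203 204 204 208 146 129 172 201 201 201 199 197 247]
172 [ 60 149 126 119 121 126 110  19 141  65 110 120 119 172  30] [229 206 190 188 191 192 156 184 199 220 192 189 188 197 236]
173 [ 60 151 164 162 164 100 123  97  62  52 142 163 163 174  31] [231 205 202 202 202 228 191 224 219 214 201 199 199 196 235]
174 [ 61 153 167 166 164 163 168 102 151 160 167 165 164 176  80] [229 204 201 201 202 202 200 226 203 199 200 201 200 196 222]
175 [ 25 141 176 174 173 175 178 107 163 176 174 173 176 183  82] [239 206 198 198 199 198 198 224 203 198 198 200 200 196 225]
176 [ 6 22 26 25 24 24 25 25 25 24 24 23 24 26  5] [253 246 246 246 246 247 246 247 247 247 247 248 248 246 254]
pred tip [242.97653912 175.95484193] mark [243.07614084 172.47557023]
```

The resistance fell to about 2 N, so the spring snapped at about 11-12 mm travel. A small extra push confirms the stop.

move_arm([
  {"claw":-0.7,"xyz":[0,0,0.004],"delta_rot":[0,0,0]},
  {"claw":-0.7,"xyz":[0,0,0.008],"delta_rot":[0,0,0]},
])

```text
time: 8.82
tool_pos: [0.6211, -0.2955, 0.054]
tool_rot: [[0.963, 0.269, 0.0], [0.269, -0.963, -0.0], [0.0, 0.0, -1.0]]
contact_force: [-1.3, -0.4, 3.5]
gripper_width: 0.0267
gripper_force: 108.3
```

The force rises to about 6 N net, so the plunger is at its stop. Lift off and carry back.

move_arm([
  {"claw":-0.7,"xyz":[0,0,-0.08],"delta_rot":[0,0,0]},
  {"claw":-0.7,"xyz":[0,0,-0.3],"delta_rot":[0,0,0]},
  {"claw":-0.7,"xyz":[0,0,-0.6],"delta_rot":[0,0,0]},
  {"claw":-0.7,"xyz":[0,0,-0.82],"delta_rot":[0,0,0]},
  {"claw":-0.7,"xyz":[0,0,-0.82],"delta_rot":[0,0,0]},
])

```text
time: 9.45
tool_pos: [0.6224, -0.296, 0.1799]
tool_rot: [[0.963, 0.269, 0.004], [0.269, -0.963, -0.002], [0.004, 0.003, -1.0]]
contact_force: [0.4, 0.1, -3.9]
gripper_width: 0.0265
gripper_force: 108.6
```

move_arm([
  {"claw":-0.7,"xyz":[0.03,-0.2,0],"delta_rot":[0,0,0]},
  {"claw":-0.7,"xyz":[0.07,-0.5,0],"delta_rot":[0,0,0]},
  {"claw":-0.7,"xyz":[0.11,-0.75,0],"delta_rot":[0,0,0]},
  {"claw":-0.7,"xyz":[0.11,-0.75,0],"delta_rot":[0,0,0]},
])

```text
time: 9.95
tool_pos: [0.605, -0.1798, 0.175]
tool_rot: [[0.962, 0.272, -0.003], [0.272, -0.962, 0.002], [-0.003, -0.003, -1.0]]
contact_force: [0.1, -0.9, -4.1]
gripper_width: 0.0265
gripper_force: 108.9
```

move_arm([
  {"claw":-0.7,"xyz":[0.03,-0.25,0],"delta_rot":[0,0,0]},
  {"claw":-0.7,"xyz":[0.07,-0.5,0],"delta_rot":[0,0,0]},
  {"claw":-0.7,"xyz":[0.105,-0.74,0],"delta_rot":[0,0,0]},
  {"claw":-0.7,"xyz":[0.105,-0.74,0],"delta_rot":[0,0,0]},
  {"claw":-0.7,"xyz":[0.105,-0.74,0],"delta_rot":[0,0,0]},
])

```text
time: 10.58
tool_pos: [0.5916, -0.0722, 0.1761]
tool_rot: [[0.963, 0.27, -0.001], [0.27, -0.963, -0.0], [-0.001, 0.0, -1.0]]
contact_force: [0.3, -0.0, -3.0]
gripper_width: 0.0267
gripper_force: 109.2
```

Run:
```python
from h import *
c=eyes.get_calibration('side')
s=status.read_state();p=s['tool_pos'];R=s['tool_rot'];print(s['time'],p,s['contact_force'],R[:,2])
im,d=eyes.capture('side'); hsv=cv2.cvtColor(im,cv2.COLOR_RGB2HSV).astype(int); np.savez('/tmp/s4.npz',im=im)
print('pred tip',proj(c,[.5885,-.0715,p[2]-.0588]),'stand mouth',proj(c,[.5885,-.0725,.07]))
# bush yellow
y=(hsv[...,0]>18)&(hsv[...,0]<32)&(hsv[...,1]>110)&(hsv[...,2]>150); y[:180]=0;y[205:]=0;y[:,:220]=0;y[:,270:]=0
q=np.argwhere(y)[:,::-1].astype(np.int32); print(q.min(0),q.max(0)); r=cv2.minAreaRect(np.array([onplane(c,*x,.07)[:2] for x in cv2.convexHull(q)[:,0].astype(float)]).astype(np.float32)); print('bush',r)
for v in range(165,178): print(v,hsv[v,236:252,1])
```

```text
10.575 [ 0.59163243 -0.07222071  0.17606434] [ 0.28553843 -0.03019463 -3.03560634] [-9.20956792e-04 -4.17007250e-04 -9.99999489e-01]
pred tip [244.09814512 175.40220669] stand mouth [243.66541681 191.26276972]
[231 186] [256 198]
bush ((0.5884613990783691, -0.07044649869203568), (0.051399730145931244, 0.051312174648046494), 65.95854949951172)
165 [63 71 76 69 61 61 19 10 12 10 12 16 38 50 52 51]
166 [65 69 71 65 63 62 59 14 13 13 15 49 53 49 52 50]
167 [68 73 68 64 62 63 51 10 11 14 14 51 54 55 56 53]
168 [76 78 77 73 70 67 52  4 13 14 12 62 63 57 57 59]
169 [19 18 18 17 15 20 23 12 11  9 10 15 17 22 15 17]
170 [ 50 150 164 160 162 163 153  23  11   9  51 156 164 173   6   5]
171 [ 46 151 166 166 166 167 154  17  13  11  48 160 169 177   7   4]
172 [ 58 149 126 119 120 123 166  28  11   8  42 119 120 171  24   4]
173 [ 57 150 164 162 163  95 126  49  13  13 127 162 162 176  26   4]
174 [ 58 152 167 164 165 162 168 120  10  41 159 165 166 175  77   5]
175 [ 21 140 176 174 173 175 177 109  69 109 172 175 174 182  78   5]
176 [ 2 17 21 19 19 19 20 21 22 21 20 18 18 20  1  1]
177 [ 8 12 14 12 14 13 13 15 12 12 12 11 13 13 15 15]
```

Bush centre measured at (0.5885,-0.0704), size 51 mm square; tip at about (0.588,-0.0735). Shift 2 mm in +y and lower in.

move_arm([
  {"claw":-0.7,"xyz":[0.007,-0.012,0.1],"delta_rot":[0,0,0]},
  {"claw":-0.7,"xyz":[0.007,-0.012,0.25],"delta_rot":[0,0,0]},
  {"claw":-0.7,"xyz":[0.007,-0.012,0.4],"delta_rot":[0,0,0]},
  {"claw":-0.7,"xyz":[0.007,-0.012,0.5],"delta_rot":[0,0,0]},
  {"claw":-0.7,"xyz":[0.007,-0.012,0.5],"delta_rot":[0,0,0]},
])

```text
time: 11.25
tool_pos: [0.5913, -0.0697, 0.1002]
tool_rot: [[0.963, 0.269, -0.003], [0.269, -0.963, 0.0], [-0.003, -0.001, -1.0]]
contact_force: [-0.7, 0.1, -2.8]
gripper_width: 0.0267
gripper_force: 109.3
```

move_arm([
  {"claw":-0.7,"xyz":[0,0,0.05],"delta_rot":[0,0,0]},
  {"claw":-0.7,"xyz":[0,0,0.1],"delta_rot":[0,0,0]},
  {"claw":-0.7,"xyz":[0,0,0.15],"delta_rot":[0,0,0]},
  {"claw":-0.7,"xyz":[0,0,0.18],"delta_rot":[0,0,0]},
  {"claw":-0.7,"xyz":[0,0,0.18],"delta_rot":[0,0,0]},
])

```text
time: 11.88
tool_pos: [0.592, -0.0694, 0.0744]
tool_rot: [[0.963, 0.269, -0.001], [0.269, -0.963, 0.0], [-0.001, -0.0, -1.0]]
contact_force: [0.2, -0.8, -2.5]
gripper_width: 0.0264
gripper_force: 109.3
```

move_arm([
  {"claw":-0.7,"xyz":[0,0,0.015],"delta_rot":[0,0,0]},
  {"claw":-0.7,"xyz":[0,0,0.03],"delta_rot":[0,0,0]},
  {"claw":-0.7,"xyz":[0,0,0.035],"delta_rot":[0,0,0]},
  {"claw":-0.7,"xyz":[0,0,0.035],"delta_rot":[0,0,0]},
])

```text
time: 12.38
tool_pos: [0.5923, -0.0694, 0.0695]
tool_rot: [[0.963, 0.269, -0.0], [0.269, -0.963, 0.0], [-0.0, -0.0, -1.0]]
contact_force: [0.1, 0.2, -2.7]
gripper_width: 0.0269
gripper_force: 109.3
```

move_arm([
  {"claw":-0.7,"xyz":[0,0,0.006],"delta_rot":[0,0,0]},
  {"claw":-0.7,"xyz":[0,0,0.006],"delta_rot":[0,0,0]},
])

```text
time: 12.62
tool_pos: [0.5925, -0.0695, 0.0688]
tool_rot: [[0.963, 0.269, 0.0], [0.269, -0.963, -0.0], [0.0, 0.0, -1.0]]
contact_force: [-0.5, -0.5, -1.3]
gripper_width: 0.0264
gripper_force: 109.1
```

Nearly seated, as the collar begins to bear. Open gradually.

move_arm([
  {"claw":-0.3,"xyz":[0,0,0],"delta_rot":[0,0,0]},
  {"claw":-0.1,"xyz":[0,0,0],"delta_rot":[0,0,0]},
  {"claw":0.4,"xyz":[0,0,0],"delta_rot":[0,0,0]},
  {"claw":1,"xyz":[0,0,0],"delta_rot":[0,0,0]},
  {"claw":1,"xyz":[0,0,0],"delta_rot":[0,0,0]},
], newtons=20)

```text
time: 13.25
tool_pos: [0.5923, -0.0694, 0.0687]
tool_rot: [[0.963, 0.269, 0.0], [0.269, -0.963, 0.0], [0.0, 0.0, -1.0]]
contact_force: [0.5, 0.5, -0.5]
gripper_width: 0.0854
gripper_force: 0.0
```

move_arm([
  {"claw":1,"xyz":[0,0,0],"delta_rot":[0,0,0]},
  {"claw":1,"xyz":[0,0,-0.1],"delta_rot":[0,0,0]},
  {"claw":1,"xyz":[0,0,-0.4],"delta_rot":[0,0,0]},
  {"claw":1,"xyz":[0,0,-0.8],"delta_rot":[0,0,0]},
  {"claw":1,"xyz":[0,0,-1],"delta_rot":[0,0,0]},
])

```text
time: 13.88
tool_pos: [0.5937, -0.0696, 0.2233]
tool_rot: [[0.963, 0.269, 0.005], [0.269, -0.963, -0.001], [0.005, 0.002, -1.0]]
contact_force: [0.5, -0.5, -0.6]
gripper_width: 0.0854
gripper_force: 0.0
```

move_arm([
  {"claw":1,"xyz":[-0.2,0.2,-0.1],"delta_rot":[0,0,0]},
  {"claw":1,"xyz":[-0.5,0.5,-0.2],"delta_rot":[0,0,0]},
  {"claw":1,"xyz":[-0.9,0.7,-0.2],"delta_rot":[0,0,0]},
  {"claw":1,"xyz":[-1,0.7,-0.2],"delta_rot":[0,0,0]},
  {"claw":1,"xyz":[-1,0.7,-0.2],"delta_rot":[0,0,0]},
])

```text
time: 14.5
tool_pos: [0.4753, -0.2114, 0.2496]
tool_rot: [[0.964, 0.267, 0.001], [0.267, -0.964, -0.0], [0.001, 0.0, -1.0]]
contact_force: [0.5, 0.1, -0.0]
gripper_width: 0.0854
gripper_force: 0.0
```

move_arm([
  {"claw":1,"xyz":[-0.3,0.2,0],"delta_rot":[0,0,0]},
  {"claw":1,"xyz":[-0.6,0.5,0],"delta_rot":[0,0,0]},
  {"claw":1,"xyz":[-0.9,0.7,0],"delta_rot":[0,0,0]},
  {"claw":1,"xyz":[-1,0.7,0],"delta_rot":[0,0,0]},
  {"claw":1,"xyz":[-1,0.7,0],"delta_rot":[0,0,0]},
])

```text
time: 15.12
tool_pos: [0.3604, -0.3521, 0.2488]
tool_rot: [[0.963, 0.269, 0.0], [0.269, -0.963, 0.0], [0.001, -0.0, -1.0]]
contact_force: [1.1, -0.5, 0.1]
gripper_width: 0.0851
gripper_force: 0.0
```

Run:
```python
from h import *
s=status.read_state();print(s['time'],s['tool_pos'],s['contact_force'],s['gripper_width'])
for n,z,bx in(('top',.144,(225,270,170,215)),('side',.137,(225,265,155,185))):
    cal=eyes.get_calibration(n); im,d=eyes.capture(n); old=np.load('/tmp/%s0.npz'%n)['im']; P=pts(cal,d)
    for I in(old,im):
        hsv=cv2.cvtColor(I,cv2.COLOR_RGB2HSV); m=((hsv[...,0]<6)|(hsv[...,0]>174))&(hsv[...,1]>150)&(hsv[...,2]>100)
        u0,u1,v0,v1=bx; M=np.zeros_like(m); M[v0:v1,u0:u1]=m[v0:v1,u0:u1]; q=np.argwhere(M)[:,::-1]
        print(n,'cap',len(q),q.mean(0),q.min(0),q.max(0),onplane(cal,*((q.min(0)+q.max(0))/2.),z))
        if n=='top':
            b=(hsv[...,0]>100)&(hsv[...,0]<125)&(hsv[...,1]>120); b[:170]=0;b[225:]=0;b[:,:295]=0;b[:,340:]=0; q=np.argwhere(b); print('blue',len(q),q.mean(0))
```

```text
15.125 [ 0.36037339 -0.3520893   0.24877345] [ 1.10749497 -0.47280823  0.05118541] 0.0850679101316158
top cap 68 [245.07352941 190.89705882] [240 186] [250 196] [ 0.59216647 -0.0720529   0.144     ]
blue 121 [184.40495868 318.46280992]
top cap 78 [244.5        190.87179487] [239 186] [250 196] [ 0.59218767 -0.07067347  0.144     ]
blue 120 [184.425      318.45833333]
side cap 90 [244.11111111 169.17777778] [238 165] [250 173] [ 0.5889342 -0.0687293  0.137    ]
side cap 86 [244.06976744 169.65116279] [238 166] [250 174] [ 0.58826148 -0.06327473  0.137     ]
```

The punch hangs home within about 2 mm of where it started, the blank hasn't moved, and the arm is clear. Handing in.

```bash
python3 -c "
from h import *
print(bot.close_job())"
```

```text
the job is handed in; nothing more can be done
None
```

The centre punch was snapped with its tip on the scribed cross and hung back in its stand; the last images show the blank unmoved, and the job was handed in with no verdict returned.

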